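# Raise the board camera to its second stop

## Task

Raise the little camera mast beside the kaya board for the game photo: squeeze the red lock button on its grip, then draw the mast straight up past its first stop until you feel the cushion of the second stop give. It springs back if released, so finish while still holding the grip up there, pressed lightly into the cushion. Do not lift, tip or drag the stand, and leave the other things alone.

Things in the scene. Friction and masses are not known exactly. Their poses are not given: they have to be found in the camera images.
- stand: round dark steel foot of the telescoping camera mast, 150 across, 20 high, standing loose on the table (the whole mast weighs roughly 2.6 to 3.3 kg, so a pull of more than about 25 N lifts it). Origin: centre of its underside; z is the mast's axis. A black outer tube, 36 across (42 at its collar), rises to 125 above the table
- grip: black rubber grip block at the top of the mast, 30 (its x) x 30 (its y) x 50 high; origin at the block's centre, on the mast's axis, 168 above the table when the mast is shut. The red button is on its +y face, so the fingers close along its y axis to squeeze it. A black camera (32 x 60 x 42, lens towards +x) sits on its +x side, from 42 to 92 out from the axis and from 31 below to 11 above the centre. The grip turns with the stand; nothing is above it
- button (a joint): red lock button, 18 wide x 26 high, centred 4 mm above the block's centre on its +y face and standing 6 mm proud of it; value 0 = out, 0.005 = fully in (1 mm proud). A squeeze of 3 to 6 N from the side presses it; it springs out when let go. While it is out the mast is locked shut; pressed more than 3 mm it is free. Grip with 30 N or more so that the block does not slip
- mast_lower (a joint): first (lower) section of the mast, slides straight up: 0 = shut, 0.05 m = drawn out to its first stop. Comes out first, at a pull of about 6 N; a weak spring and its weight draw it back
- mast_upper (a joint): second (upper) section, which carries the grip: 0 = shut. Comes out after the first stop, at a pull of about 9 to 11 N, nearly steady all the way; spring-returned. Its own stop (the second stop) is set somewhere inside, between 0.035 and 0.070 m of draw, and cannot be seen: it must be felt
- stop_cushion (a joint): rubber cushion of the second stop, out of sight: 0 until the upper section meets it, up to 0.004 m when fully squashed. It adds about 1.5 N to the pull on meeting it and 1.5 N more for each mm; after 4 mm the stop is hard and pulling on lifts the stand
- board: thick kaya game board on four stubby legs, 330 (x) x 300 (y), top 85 above the table, fixed; origin under its centre
- piece_box: lidded mulberry piece box, 114 x 114 x 77 high, on the kaya board; a bystander. Origin: centre of its underside
- tea_caddy: black lacquer tea caddy, round, 68 across, 66 high, on the kaya board; a bystander. Origin: centre of its underside
- bell: small brass hand bell with upright handle, 60 across, 82 high, on the kaya board; a bystander. Origin: centre of its underside
- ash_dish: round blue ceramic ash dish, 84 across, 30 high, on the kaya board; a bystander. Origin: centre of its underside
- clock: grey digital game clock, 55 x 160 x 66 high, on the table; a bystander. Origin: centre of its underside
- piece_stand: kaya captured-piece stand, 110 x 110 x 84 high, on the table; a bystander. Origin: centre of its underside
Things that resemble listed ones, but are neither listed nor needed, are in the scene too. Leave any green or yellow look-alike of the stand alone.

How it is judged:
On the way, in this order (a step that is already met when the one before it is completed fails the run):
1. the lock button is pressed while the mast is still shut (value of joint button above 0.0035 m and value of joint mast_lower below 0.01 m and contact force between the fingers and grip above 2 N), for 0.1 s.
2. the first section is drawn out to its first stop (value of joint mast_lower above 0.046 m), for 0.1 s.
At the end, for the whole second after the job is handed in: Both sections are drawn out (the first within 4 mm of its stop) and the second stop's cushion is squashed by at least 1 mm, the fingers still hold the grip, and the stand is within 4 cm of where it stood, less than 6 mm off the table and tilted less than 0.06 rad (value of joint mast_lower above 0.046 m and value of joint mast_upper above 0.03 m and value of joint stop_cushion above 0.001 m and contact force between the fingers and grip above 4 N and height (world z) of stand below 0.006 m and angle between stand's own z axis and vertical below 0.06 rad and distance of stand from where it was at the start of the episode below 0.04 m); the arm keeps its last pose, push and grip.
It fails at once if the stand is lifted, tipped or dragged away (height (world z) of stand above 0.012 m or angle between stand's own z axis and vertical above 0.12 rad or distance of stand from where it was at the start of the episode above 0.05 m).
It fails at once if another thing is shifted or tipped (distance of any of piece_box, tea_caddy, bell, ash_dish, clock, piece_stand from where it was at the start of the episode above 0.025 m or angle between any of piece_box, tea_caddy, bell, ash_dish, clock, piece_stand's own z axis and vertical above 0.25 rad).
It also fails if it takes over 58 s, if anything falls off the work surface, if the arm or the gripper's body presses on something with over 40 N, if the wrist force passes 120 N, or if a joint passes its speed limit or range.

## Robot

A 7-joint arm with a two-finger parallel gripper is mounted at the origin on the work surface. World frame = base frame: x ahead of the robot, y to its left, z up, the work surface at z = 0. Lengths are in m, angles in rad, forces in N, time in s.
With the tool pointing down it reaches from about 0.35 to 0.9 m from the base axis. Payload 7.2 kg.
Tool frame: the origin (TCP) lies midway between the tips of the shut fingers; the grasp point (between the pads) lies 19 mm behind it; z points along the fingers, y is the line along which they close (so a half turn about z gives the same grasp; the last joint's range is limited). The gripper opens to 88 mm and grips with 3 to 60 N. Pads are 20 mm wide; open, the fingers measure 115 mm over their backs; the gripper's body (75 mm by 178 mm) begins 61 mm behind the grasp point.
Start: joints at [-1.355, 0.411, -0.013, 1.596, 0.006, 1.134, -0.082], TCP at [0.175, 0.6, 0.223] pointing down, gripper open.
Joint ranges: [-2.95, 2.95], [-0.29, 1.99], [-1.47, 1.44], [0.14, 2.54], [-1.03, 4.17], [0.13, 1.85], [-2.86, 2.86]. Speed limits (rad/s): [2.39, 2.39, 3.01, 3.01, 3.14, 3.14, 3.14].

## Interface

Orientations are given as a unit quaternion [w, x, y, z].
In Python, from bench import status, imaging, job gives the robot as it stands.
- The arm moves only by the tool carry_out, never from a script. Its argument "plan" is a list that holds one entry, the list of rows, each a list of 7 numbers: the turn, a rotation vector about the tool's x, y, z in rad, then the shift along the tool's x, y, z in cm, then the opening, from 0 (shut) to 1 (fully open). A call has 1 to 8 rows; each row is the pose to reach, as a shift and turn from the pose commanded when the call began, along the tool's axes at that moment; what a row does not reach only later rows make up. A row lasts 1/8 s, in which the tool goes at most 62.5 mm and 10.7 degrees, less where a joint would pass 70% of its speed; a pose out of reach is approached as far as the arm can. A call with a gripper value outside its range is refused whole. The fingers move at their own pace and stop on an object; "squeeze" is the grip in N (left out, the last holds). Time passes only in rows, so rows that repeat a pose let the fingers close. It gives the time, the measured TCP pose, the force, the opening and the grip force at its end, in the units of the state.
- status.read_state(): the state, without advancing time (a new reading comes with each control period).
- imaging.camera(name): name is "scene" or "side" or "wrist"; returns the picture (400x640x3 uint8, blue, green, red); there is no depth.
- imaging.camera_info(name): a dict with "mtx" (3x3 intrinsics, pixels), "D" ([k1, k2, p1, p2, k3] as OpenCV has them; the pictures are not rectified), "T" (4x4, takes a point from camera to world coordinates). Camera axes: x right, y down, z forward; pixel columns grow to the right and rows downward; lengths in m; the calibration is good to about 2 mm. A picture is of the moment at which its call begins: read the wrist's pose just before it. camera_info takes no time and is no camera call; for the wrist camera it gives the pose at the moment of the call.
- job.sign_off(): hands the job in; it is judged then, once.
The state is a dict: "clock": time; "joints": joint angles; "qd": joint speeds; "joint_torque": joint torques, N m; "ee_pos": TCP position; "orientation": TCP orientation; "contact_force": force on the tool from outside, world axes, zero at the start; "moment": the same for the moment, N m; "gripper_width": finger opening in m; "grasp_force": force on a finger pad.
Only numpy, scipy, OpenCV 4.12 (cv2) and the standard library are available. Lean on these libraries where they do the work, as an engineer would, in place of code of your own. Each camera call takes 0.05 s, during which the arm holds its last target. There are 200 camera calls.

## Working session

There is one attempt and no reset: what is moved stays moved. The work goes in short steps, Python scripts to look and compute and a tool call to move; the robot and the scene stay as the last step left them, time stands still between calls to the robot, and variables do not carry over. Pictures are saved under pics/ and viewed, at most 10 in all, crops included, and the job is handed in when it is done.

Besides the shell and the picture viewer there is one more tool, called after ">>>" by a JSON object that holds its "name" and its "arguments", one argument or row to a line. carry_out: Moves the arm, as the interface text tells. Its arguments: {"type":"object","properties":{"plan":{"type":"array"},"squeeze":{"type":"number"}},"required":["plan"]}

```bash
ls; mkdir -p pics
python3 - <<'E'
from bench import status, imaging
import cv2
print({k:v for k,v in status.read_state().items() if k in('clock','ee_pos','orientation','contact_force','gripper_width')})
a=imaging.camera("scene");b=imaging.camera("side")
cv2.imwrite("pics/a.png",a);cv2.imwrite("pics/b.png",b)
for n in("scene","side"):
  i=imaging.camera_info(n);print(n,i)
E
```

```text
pics
{'clock': 0.0, 'ee_pos': array([0.17491407, 0.59950622, 0.22181627]), 'orientation': array([-5.02582002e-05,  1.41406374e-01,  9.89951315e-01, -7.92875404e-04]), 'contact_force': array([-0.1363881 , -1.01874899,  0.75865636]), 'gripper_width': 0.08773446503766098}
scene {'mtx': array([[408.14246073,   0.        , 316.9213535 ],
       [  0.        , 408.14246073, 197.92768229],
       [  0.        ,   0.        ,   1.        ]]), 'D': array([-0.06337283,  0.        ,  0.        ,  0.        ,  0.        ]), 'T': array([[-0.42054473,  0.66978644, -0.61198714,  1.27824037],
       [ 0.90708256,  0.32417584, -0.26853539,  0.24457711],
       [ 0.01853008, -0.66805401, -0.74388203,  1.07791079],
       [ 0.        ,  0.        ,  0.        ,  1.        ]])}
side {'mtx': array([[367.39685193,   0.        , 318.646141  ],
       [  0.        , 367.39685193, 202.31052776],
       [  0.        ,   0.        ,   1.        ]]), 'D': array([-0.00538643,  0.        ,  0.        ,  0.        ,  0.        ]), 'T': array([[ 0.99956763, -0.00679383,  0.02860747,  0.45047138],
       [-0.02593584, -0.66207889,  0.74898523, -1.00405641],
       [ 0.01385193, -0.74940335, -0.66196884,  0.92435204],
       [ 0.        ,  0.        ,  0.        ,  1.        ]])}
```

View pics/a.png

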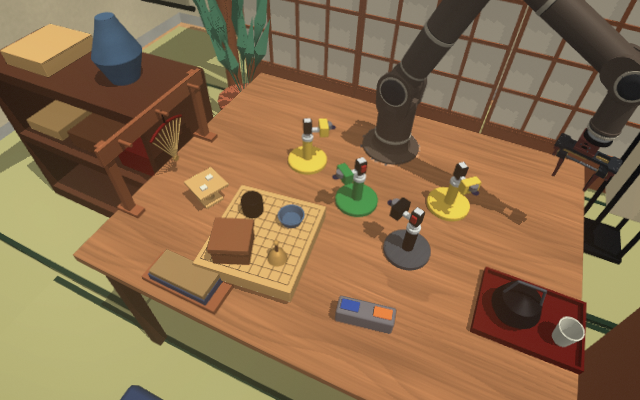

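View pics/b.png

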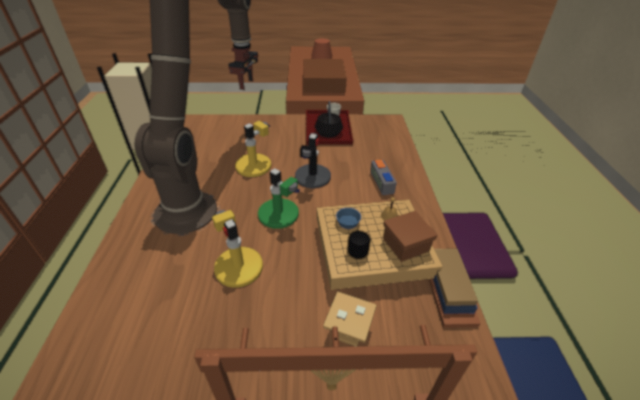

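Candidates are the dark mast (scene foot 407,249; side 313,175), green (356,200), and yellow (307,160 and 448,205). Only the dark steel foot with black camera fits the description. I'll confirm it in one enlarged crop.

```bash
cat > h.py <<'E'
import numpy as np, cv2
from bench import status, imaging
def ray(n,uv,i=None):
    i=i or imaging.camera_info(n)
    p=cv2.undistortPoints(np.array([[uv]],float),i['mtx'],i['D'])[0,0]
    return i['T'][:3,3], i['T'][:3,:3]@[p[0],p[1],1]
def plane(n,uv,z,i=None):
    o,d=ray(n,uv,i); return o+d*(z-o[2])/d[2]
def project(n,P,i=None):
    i=i or imaging.camera_info(n); W=np.linalg.inv(i['T'])
    return cv2.projectPoints(np.array(P,float).reshape(-1,3),cv2.Rodrigues(W[:3,:3])[0],W[:3,3],i['mtx'],i['D'])[0][:,0]
E
python3 - <<'E'
from h import *
a=cv2.imread("pics/a.png");b=cv2.imread("pics/b.png")
c=cv2.resize(a[180:280,370:450],None,fx=5,fy=5,interpolation=cv2.INTER_CUBIC)
d=cv2.resize(b[120:200,280:344],None,fx=6.25,fy=6.25,interpolation=cv2.INTER_CUBIC)
cv2.imwrite("pics/c.png",np.hstack([c,d]))
print(plane("scene",(407,249),.02),plane("side",(313,175),.02))
E
```

```text
[0.48064621 0.21018436 0.02      ] [0.47097598 0.18679075 0.02      ]
```

View pics/c.png

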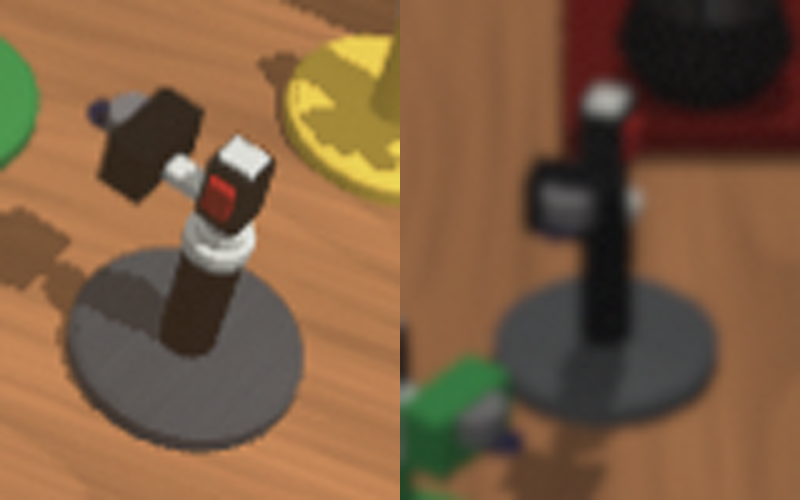

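The crop confirms it. In the left half (scene view) is the dark foot at about 407,249, with the red button at 414,220 and black camera at 400,209. In the right half (side view) the grip top is at about 313,136 and the camera at 306,151. I'll fit axis and yaw next.

Run:
```python
from h import *
from scipy.optimize import least_squares
I={n:imaging.camera_info(n) for n in("scene","side")}
L=[("scene",(0,0,.010),(407,249.4)),("side",(0,0,.010),(313.1,176)),
("scene",(0,0,.193),(419.2,211.4)),("side",(0,0,.193),(313.1,135.7)),
("scene",(.058,0,.158),(400,209)),("side",(.058,0,.158),(305.9,151.2)),("scene",(0,.021,.172),(414,219.6))]
def f(p):
    c,s=np.cos(p[2]),np.sin(p[2]);r=[]
    for n,q,uv in L:
        P=[p[0]+c*q[0]-s*q[1],p[1]+s*q[0]+c*q[1],q[2]]
        r+=list(project(n,P,I[n])[0]-uv)
    return r
for y0 in(-2,2,0):
    s=least_squares(f,[.475,.2,y0],x_scale=[.1,.1,1],diff_step=1e-5);print(s.x,s.cost);
    print(np.round(s.fun,1))
st=status.read_state();print(st['ee_pos'],imaging.camera_info("wrist")['T'])
```

```text
[ 0.47032915  0.20901702 -1.93800873] 6.496335242851448
[-0.  -1.1 -0.3 -2.3 -0.5 -0.  -0.2 -0.7  0.7 -0.9  1.6 -0.4 -1.1  0.3]
[0.47032916 0.20901702 4.34517596] 6.496335242841306
[-0.  -1.1 -0.3 -2.3 -0.5 -0.  -0.2 -0.7  0.7 -0.9  1.6 -0.4 -1.1  0.3]
[ 0.47032916  0.20901702 -1.93800892] 6.496335242832267
[-0.  -1.1 -0.3 -2.3 -0.5 -0.  -0.2 -0.7  0.7 -0.9  1.6 -0.4 -1.1  0.3]
[0.17491372 0.59956599 0.22190082] [[ 2.80205523e-01  9.21243389e-01  2.69806379e-01  1.01341723e-01]
 [ 9.59939519e-01 -2.68619195e-01 -7.97486605e-02  6.21304264e-01]
 [-9.92754045e-04  2.81343821e-01 -9.59606518e-01  3.82869268e-01]
 [ 0.00000000e+00  0.00000000e+00  0.00000000e+00  1.00000000e+00]]
```

Axis (0.470, 0.208), yaw -1.94; residuals are within about 2 px and the height and reach are plausible. I'll raise and go over it.

>>> {"name": "carry_out", "arguments": {
  "plan": [
    [[0, 0, 0.1, 0, 0, -5, 1], [0, 0, 0.25, -4, -3, -10, 1], [0, 0, 0.43, -9, -6.7, -12, 1], [0, 0, 0.61, -14, -10.5, -12, 1], [0, 0, 0.79, -19, -14.2, -12, 1], [0, 0, 0.97, -24, -18, -12, 1], [0, 0, 1.15, -29, -21.7, -12, 1], [0, 0, 1.33, -33, -24.7, -12, 1]]
  ]
}}

```text
clock: 1.1
ee_pos: [0.4235, 0.2685, 0.3426]
orientation: [-0.0, 0.724, 0.69, 0.0]
contact_force: [0.9, 0.5, -1.1]
gripper_width: 0.0877
grasp_force: 0.0
```

```bash
cat >> h.py <<'E'
from scipy.spatial.transform import Rotation as Ro
def go(target,yd):
    s=status.read_state();q=s['orientation'];R=Ro.from_quat([*q[1:],q[0]])
    y=np.array([np.cos(yd),np.sin(yd),0]);z=np.array([0,0,-1.]);G=np.column_stack([np.cross(y,z),y,z])
    print('t',s['clock'],'pos',np.round(s['ee_pos'],4),'j',np.round(s['joints'],2),'F',np.round(s['contact_force'],2),'M',np.round(s['moment'],2),'w',round(s['gripper_width'],4),'g',round(s['grasp_force'],1))
    print('turn',np.round((R.inv()*Ro.from_matrix(G)).as_rotvec(),3),'shift cm',np.round(R.inv().apply(np.array(target)-s['ee_pos'])*100,2))
E
python3 -c "
from h import *
go((.470,.208,.30),-.367)"
```

```text
t 1.1 pos [0.4235 0.2685 0.3426] j [-1.02  0.1   0.39  1.73 -0.04  1.32 -0.66] F [ 0.88  0.48 -1.15] M [-0.01  0.01  0.03] w 0.0877 g 0.0
turn [-0.    -0.     0.318] shift cm [-5.81  4.94  4.26]
```

>>> {"name": "carry_out", "arguments": {
  "plan": [
    [[0, 0, 0.16, -2.9, 2.5, 1, 1], [0, 0, 0.318, -5.8, 4.94, 2.5, 1], [0, 0, 0.318, -5.8, 4.94, 4.2, 1], [0, 0, 0.318, -5.8, 4.94, 4.2, 1], [0, 0, 0.318, -5.8, 4.94, 4.2, 1]]
  ]
}}

```text
clock: 1.72
ee_pos: [0.4694, 0.2109, 0.3011]
orientation: [-0.0, 0.822, 0.569, 0.0]
contact_force: [-0.2, 0.6, -0.4]
gripper_width: 0.088
grasp_force: 0.0
```

Run:
```python
from h import *
go((.470,.208,.30),-.367)
i=imaging.camera_info("wrist");a=imaging.camera("wrist")
P=[.470,.208,.193]
for d in((0,0),(15,15),(15,-15),(-15,15),(-15,-15)):
    c,s=np.cos(-1.938),np.sin(-1.938)
    p=project("wrist",[P[0]+(c*d[0]-s*d[1])/1e3,P[1]+(s*d[0]+c*d[1])/1e3,P[2]],i)[0];print(p)
    
cv2.imwrite("pics/w.png",a)
np.save("wi.npy",i,allow_pickle=True)
```

```text
t 1.725 pos [0.4694 0.2109 0.3011] j [-0.93  0.16  0.48  1.77 -0.08  1.23 -0.79] F [-0.23  0.61 -0.44] M [-0.05  0.08  0.03] w 0.088 g 0.0
turn [ 0.    -0.     0.007] shift cm [-0.25  0.16  0.11]
[320.57023418 200.02615562]
[338.94510733 217.91649683]
[301.88279281 217.67194938]
[339.82028038 181.84746037]
[301.62946159 181.58488576]
```

View pics/w.png

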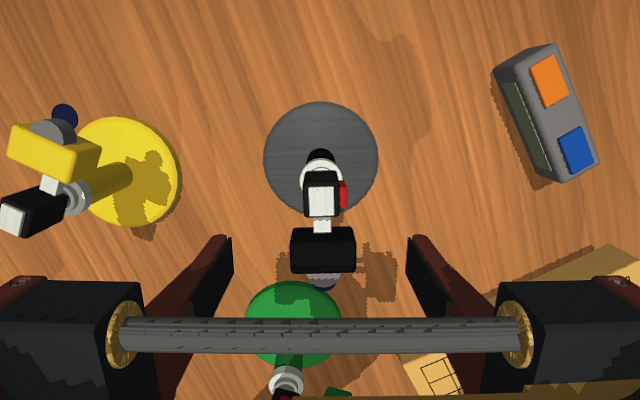

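The wrist view shows the grip's white top at (321,201), where the fit predicts (320.6,200.0). The button is on the right (343,193) and the camera box is square to the image, so position and yaw are good. I'll descend.

>>> {"name": "carry_out", "arguments": {
  "plan": [
    [[0, 0, 0.007, -0.25, 0.25, 2, 1], [0, 0, 0.007, -0.25, 0.25, 4.5, 1], [0, 0, 0.007, -0.25, 0.25, 7, 1], [0, 0, 0.007, -0.25, 0.25, 9, 1], [0, 0, 0.007, -0.25, 0.25, 9, 1], [0, 0, 0.007, -0.25, 0.25, 9, 1]]
  ]
}}

```text
clock: 2.52
ee_pos: [0.4715, 0.2077, 0.2117]
orientation: [0.0, 0.824, 0.566, 0.001]
contact_force: [0.4, 1.0, 0.5]
gripper_width: 0.0876
grasp_force: 0.0
```

```bash
python3 -c "
from h import *
go((.471,.2076,.152),-.367)"
```

```text
t 2.525 pos [0.4715 0.2077 0.2117] j [-0.9   0.24  0.47  1.9  -0.13  1.03 -0.74] F [0.41 0.98 0.52] M [-0.08  0.1   0.03] w 0.0876 g 0.0
turn [ 0.001 -0.001 -0.001] shift cm [-0.03 -0.04  5.97]
```

>>> {"name": "carry_out", "arguments": {
  "plan": [
    [[0, 0, 0, 0, 0, 2, 1], [0, 0, 0, 0, 0, 4, 1], [0, 0, 0, 0, 0, 5.9, 1], [0, 0, 0, 0, 0, 5.9, 1], [0, 0, 0, 0, 0, 5.9, 1]]
  ]
}}

```text
clock: 3.15
ee_pos: [0.4717, 0.2076, 0.1529]
orientation: [0.0, 0.825, 0.566, 0.001]
contact_force: [-0.2, 0.5, 0.5]
gripper_width: 0.088
grasp_force: 0.0
```

Run:
```python
from h import *
go((.471,.2076,.152),-.367)
b=imaging.camera("wrist");a=imaging.camera("scene")[150:270,350:470]
cv2.imwrite("pics/d.png",np.hstack([cv2.resize(a,(400,400)),cv2.resize(b[100:400,170:470],(400,400))]))
```

```text
t 3.15 pos [0.4717 0.2076 0.1529] j [-0.88  0.32  0.45  1.97 -0.18  0.9  -0.7 ] F [-0.19  0.53  0.53] M [-0.04  0.12  0.  ] w 0.088 g 0.0
turn [ 0.001 -0.001 -0.001] shift cm [-0.02 -0.07  0.09]
```

View pics/d.png

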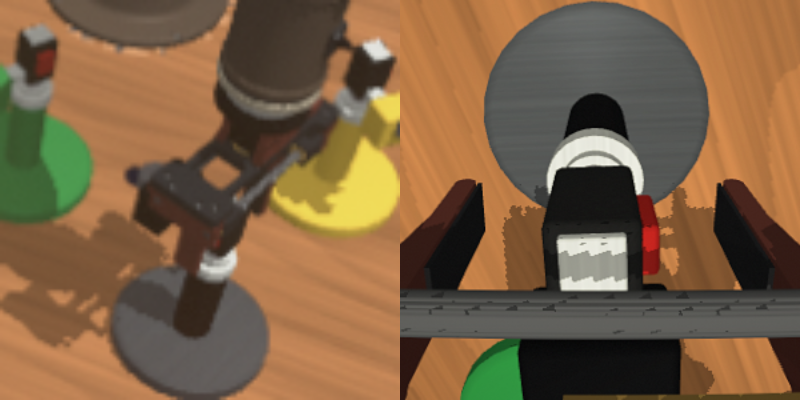

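The fingers straddle the block: block at 543–642, pads at about 484 and 714, button on the right. I'll close.

>>> {"name": "carry_out", "arguments": {
  "plan": [
    [[0, 0, 0, 0, 0, 0, 0.45], [0, 0, 0, 0, 0, 0, 0.35], [0, 0, 0, 0, 0, 0, 0.2], [0, 0, 0, 0, 0, 0, 0], [0, 0, 0, 0, 0, 0, 0], [0, 0, 0, 0, 0, 0, 0], [0, 0, 0, 0, 0, 0, 0], [0, 0, 0, 0, 0, 0, 0]]
  ],
  "squeeze": 40
}}

```text
clock: 4.25
ee_pos: [0.4702, 0.2074, 0.1515]
orientation: [-0.0, 0.824, 0.566, -0.001]
contact_force: [-3.7, 0.6, 2.9]
gripper_width: 0.0309
grasp_force: 39.9
```

```bash
python3 -c "
from h import *
go((.471,.2076,.152),-.367)"
```

```text
t 4.25 pos [0.4702 0.2074 0.1515] j [-0.88  0.32  0.45  1.97 -0.18  0.9  -0.7 ] F [-3.67  0.64  2.93] M [0.03 1.   0.31] w 0.0309 g 39.9
turn [-0.001  0.001 -0.   ] shift cm [ 0.05  0.07 -0.05]
```

Width 30.9 mm means the button is fully in. I'll draw the first section, easing the small side offset.

>>> {"name": "carry_out", "arguments": {
  "plan": [
    [[0, 0, 0, 0, -0.1, 0, 0], [0, 0, 0, 0, -0.1, -0.6, 0], [0, 0, 0, 0, -0.1, -1.4, 0], [0, 0, 0, 0, -0.1, -2.2, 0], [0, 0, 0, 0, -0.1, -3.0, 0], [0, 0, 0, 0, -0.1, -3.8, 0], [0, 0, 0, 0, -0.1, -3.8, 0], [0, 0, 0, 0, -0.1, -3.8, 0]]
  ]
}}

```text
clock: 5.25
ee_pos: [0.4701, 0.2074, 0.1897]
orientation: [0.0, 0.825, 0.566, 0.0]
contact_force: [-1.1, -1.4, -4.2]
gripper_width: 0.0306
grasp_force: 39.9
```

```bash
python3 -c "
from h import *
go((.471,.2076,.20),-.367)"
```

```text
t 5.25 pos [0.4701 0.2074 0.1897] j [-0.9   0.27  0.47  1.93 -0.14  0.98 -0.73] F [-1.08 -1.38 -4.2 ] M [-0.26  0.16  0.28] w 0.0306 g 39.9
turn [ 0.    -0.    -0.001] shift cm [ 0.05  0.08 -1.03]
```

>>> {"name": "carry_out", "arguments": {
  "plan": [
    [[0, 0, 0, 0, 0, -0.6, 0], [0, 0, 0, 0, 0, -1.2, 0], [0, 0, 0, 0, 0, -1.7, 0], [0, 0, 0, 0, 0, -2.2, 0], [0, 0, 0, 0, 0, -2.7, 0], [0, 0, 0, 0, 0, -3.2, 0], [0, 0, 0, 0, 0, -3.2, 0], [0, 0, 0, 0, 0, -3.2, 0]]
  ]
}}

```text
clock: 6.25
ee_pos: [0.47, 0.2074, 0.2217]
orientation: [0.0, 0.825, 0.566, -0.0]
contact_force: [0.8, -1.8, -8.8]
gripper_width: 0.031
grasp_force: 39.9
```

```bash
python3 -c "
from h import *
go((.471,.2076,.24),-.367)"
```

```text
t 6.25 pos [0.47   0.2074 0.2217] j [-0.91  0.23  0.48  1.89 -0.12  1.05 -0.75] F [ 0.76 -1.76 -8.76] M [-0.41 -0.1   0.33] w 0.031 g 39.9
turn [-0.     0.    -0.001] shift cm [ 0.05  0.09 -1.83]
```

```bash
cat >> h.py <<'E'
def favg(n=8):
    F=[]
    for _ in range(n):
        imaging.camera("wrist"); s=status.read_state(); F.append([*s['contact_force'],s['ee_pos'][2]])
    F=np.array(F); print('t',round(s['clock'],2),'z %.4f draw %.1f mm'%(F[:,3].mean(),F[:,3].mean()*1e3-151.5),'F',F[:,:3].mean(0).round(2),'sd',F[:,2].std().round(2),'M',s['moment'].round(2),'w',round(s['gripper_width'],4),'g',round(s['grasp_force'],1))
E
python3 -c "
from h import *
favg()"
```

```text
t 6.65 z 0.2216 draw 70.1 mm F [ 0.91 -1.62 -7.8 ] sd 0.45 M [-0.44 -0.07  0.31] w 0.0306 g 39.9
```

>>> {"name": "carry_out", "arguments": {
  "plan": [
    [[0, 0, 0, 0, 0, -0.4, 0], [0, 0, 0, 0, 0, -0.8, 0], [0, 0, 0, 0, 0, -1.2, 0], [0, 0, 0, 0, 0, -1.2, 0], [0, 0, 0, 0, 0, -1.2, 0]]
  ]
}}

```text
clock: 7.28
ee_pos: [0.47, 0.2075, 0.2338]
orientation: [-0.0, 0.825, 0.566, 0.0]
contact_force: [1.0, -0.9, -7.7]
gripper_width: 0.0308
grasp_force: 39.9
```

```bash
python3 -c "
from h import *
favg()"
```

```text
t 7.67 z 0.2336 draw 82.1 mm F [ 0.3  -1.85 -7.97] sd 0.33 M [-0.59 -0.04  0.31] w 0.0308 g 39.9
```

>>> {"name": "carry_out", "arguments": {
  "plan": [
    [[0, 0, 0, 0, 0, -0.2, 0], [0, 0, 0, 0, 0, -0.2, 0], [0, 0, 0, 0, 0, -0.2, 0]]
  ]
}}

```text
clock: 8.05
ee_pos: [0.47, 0.2075, 0.2357]
orientation: [-0.0, 0.825, 0.566, -0.0]
contact_force: [0.7, -2.9, -7.7]
gripper_width: 0.0307
grasp_force: 39.9
```

```bash
python3 -c "
from h import *
favg()"
```

```text
t 8.45 z 0.2357 draw 84.2 mm F [ 0.55 -2.39 -7.8 ] sd 0.34 M [-0.66 -0.04  0.37] w 0.0308 g 39.9
```

>>> {"name": "carry_out", "arguments": {
  "plan": [
    [[0, 0, 0, 0, 0, -0.2, 0], [0, 0, 0, 0, 0, -0.2, 0], [0, 0, 0, 0, 0, -0.2, 0]]
  ]
}}

```text
clock: 8.82
ee_pos: [0.47, 0.2075, 0.2377]
orientation: [-0.0, 0.825, 0.566, 0.0]
contact_force: [0.3, -2.7, -8.4]
gripper_width: 0.0309
grasp_force: 39.9
```

```bash
python3 -c "
from h import *
favg()"
```

```text
t 9.22 z 0.2377 draw 86.2 mm F [ 0.22 -2.89 -7.62] sd 0.42 M [-0.73 -0.    0.33] w 0.0311 g 39.9
```

>>> {"name": "carry_out", "arguments": {
  "plan": [
    [[0, 0, 0, -0.1, 0, -0.2, 0], [0, 0, 0, -0.1, 0, -0.2, 0], [0, 0, 0, -0.1, 0, -0.2, 0]]
  ]
}}

```text
clock: 9.6
ee_pos: [0.4699, 0.2073, 0.2398]
orientation: [-0.0, 0.824, 0.566, 0.001]
contact_force: [2.7, 2.6, -11.3]
gripper_width: 0.0305
grasp_force: 39.8
```

```bash
python3 -c "
from h import *
favg()"
```

```text
t 10.0 z 0.2398 draw 88.3 mm F [  3.01   2.62 -10.05] sd 0.32 M [ 0.59 -0.61  0.22] w 0.0312 g 39.8
```

>>> {"name": "carry_out", "arguments": {
  "plan": [
    [[0, 0, 0, 0.05, 0, 0, 0], [0, 0, 0, 0.05, 0, 0, 0]]
  ]
}}

```text
clock: 10.25
ee_pos: [0.4699, 0.2071, 0.2397]
orientation: [-0.0, 0.825, 0.566, 0.0]
contact_force: [2.5, 2.4, -10.7]
gripper_width: 0.0311
grasp_force: 39.8
```

```bash
python3 -c "
from h import *
favg()"
```

```text
t 10.65 z 0.2397 draw 88.2 mm F [ 3.03  2.54 -9.91] sd 0.56 M [ 0.45 -0.55  0.24] w 0.0309 g 39.8
```

>>> {"name": "carry_out", "arguments": {
  "plan": [
    [[0, 0, 0, 0.03, -0.05, -0.1, 0], [0, 0, 0, 0.03, -0.05, -0.1, 0], [0, 0, 0, 0.03, -0.05, -0.1, 0]]
  ]
}}

```text
clock: 11.02
ee_pos: [0.4696, 0.2071, 0.2405]
orientation: [0.0, 0.825, 0.566, -0.0]
contact_force: [4.5, -0.4, -12.8]
gripper_width: 0.0306
grasp_force: 39.8
```

```bash
python3 -c "
from h import *
favg()"
```

```text
t 11.43 z 0.2405 draw 89.0 mm F [  4.39  -0.6  -13.21] sd 0.37 M [-0.42 -1.14  0.12] w 0.0307 g 39.8
```

>>> {"name": "carry_out", "arguments": {
  "plan": [
    [[0, 0, 0, 0, 0.1, 0, 0], [0, 0, 0, 0, 0.1, 0, 0]]
  ]
}}

```text
clock: 11.68
ee_pos: [0.47, 0.2072, 0.2405]
orientation: [-0.0, 0.825, 0.566, -0.0]
contact_force: [1.9, -0.7, -12.4]
gripper_width: 0.0309
grasp_force: 39.8
```

```bash
python3 -c "
from h import *
favg()
go((.47,.2074,.24),-.367)"
```

```text
t 12.07 z 0.2405 draw 89.0 mm F [  1.35  -0.82 -12.31] sd 0.45 M [-0.21 -0.18  0.13] w 0.0305 g 39.8
t 12.075 pos [0.4701 0.2072 0.2406] j [-0.91  0.21  0.48  1.86 -0.11  1.09 -0.76] F [  0.83  -0.58 -12.46] M [-0.21 -0.18  0.13] w 0.0305 g 39.8
turn [-0.001  0.    -0.001] shift cm [ 0.01 -0.02  0.06]
```

>>> {"name": "carry_out", "arguments": {
  "plan": [
    [[0, 0, 0, 0, 0.02, -0.05, 0], [0, 0, 0, 0, 0.02, -0.05, 0], [0, 0, 0, 0, 0.02, -0.05, 0]]
  ]
}}

```text
clock: 12.45
ee_pos: [0.4702, 0.2071, 0.2409]
orientation: [-0.0, 0.824, 0.566, -0.0]
contact_force: [0.2, 1.0, -13.3]
gripper_width: 0.0306
grasp_force: 39.8
```

Run:
```python
from h import *
favg()
a=imaging.camera("side");b=imaging.camera("scene")
cv2.imwrite("pics/e.png",np.hstack([cv2.resize(b[150:290,350:490],(400,400)),cv2.resize(a[100:200,260:360],(400,400))]))
```

```text
t 12.85 z 0.2410 draw 89.5 mm F [ -1.64   0.41 -14.22] sd 0.3 M [-0.04  0.43  0.18] w 0.0306 g 39.8
```

View pics/e.png

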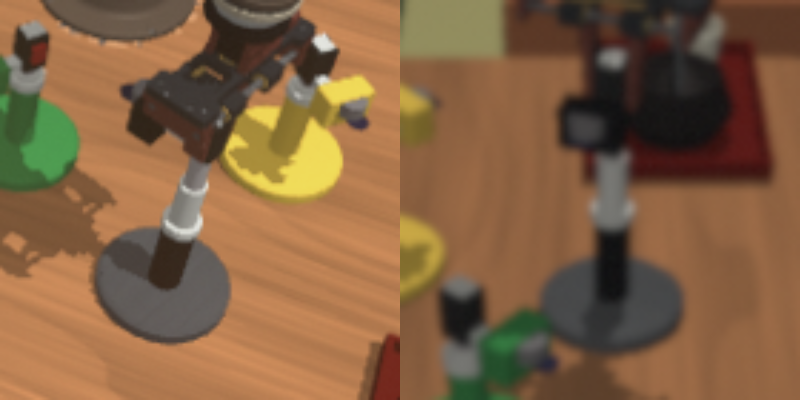

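The view shows both sections out (two white tubes), the grip held and the foot flat in place (scene crop 163,285). The force is up about 6 N over the steady 7.8 N, so the cushion is pressed roughly 2–3 mm. I'll check that it holds, then hand in.

Run:
```python
from h import *
favg(12)
s=status.read_state()
F=-s['contact_force'][2]
if 11<F<18 and s['grasp_force']>30:
    from bench import job
    print(job.sign_off())
```

```text
t 13.55 z 0.2411 draw 89.6 mm F [ -2.95   0.72 -14.12] sd 0.61 M [0.08 0.82 0.14] w 0.0304 g 39.8
the job is handed in; nothing more can be done
None
```

I drew the mast up 90 mm, past its first stop and an estimated 2–3 mm into the second stop's cushion, and handed the job in at 13.6 s with the grip still held at 40 N; the sign-off gave no pass or fail result.

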